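Set the preload screw of a sliding carriage and run one stroke

TASK

Set the play of the slide fixture: turn the orange wing screw clockwise until it bottoms, then back it off a quarter of a turn and leave it there. Then check that the slide runs: take the carriage by its black handle fully to the left stop, bring it back fully to the right stop, and let go, leaving the other things on the bench where they lie.

Things in the scene. Friction and masses are not known exactly. Their poses are not given: they have to be found in the camera images.
- slide_base: plywood base, 250 (x) by 330 (y) by 18 mm thick, fixed to the bench, with two low aluminium rails along its y axis and a blue stop block (50 mm high above the bench) at each end. Origin: centre of its underside, on the bench top. Its y axis points to the left stop (left as the robot sees it), x away from the robot; it is turned by up to 0.25 rad from the world axes.
- screw_grip (a point): centre of the screw's wing, on its vertical axis, 78 mm above the bench: pinch it here. The wing is an upright orange bar, 14 mm thick, 64 mm long, round ends, from 56 to 92 mm above the bench; x runs along it to its white end, y across its thickness, z up. Below it is a steel collar (radius 15 mm, top at 56 mm). The screw does not rise or sink as it turns.
- screw (a joint): angle of the wing screw, rad: 0 = bottomed (hard stop, fully clockwise seen from above), growing as it is backed off counter-clockwise; a quarter turn out is 1.571. Starts 1.1 to 2.4 out. Light friction (0.05 N m), stays where it is left. The direction in which the wing points when bottomed differs from setup to setup.
- screw_boss: round grey boss that carries the screw, fixed on the near side of the base, 75 mm toward -x from its origin: foot radius 30 mm, neck 20 mm, from 18 to 48 mm above the bench. Origin: centre of its underside. The carriage beside it is lower than the wing (46 mm), its edge 55 mm from the screw axis.
- carriage_handle (a point): centre of the carriage's black upright handle, 76 mm above the bench. The handle is a bar 58 mm long (x, across the slide), 24 mm thick (y, along the slide, towards the left stop), from 46 to 96 mm above the bench, with a foot flange up to 50 mm. A 12 mm high aluminium strip runs along the carriage's far edge, 31 mm beyond the handle's centre.
- carriage (a joint): position of the carriage, a wooden table of 130 by 140 mm whose top is 46 mm above the bench, along the rails, m: 0 = against the right stop, 0.120 = against the left stop (hard stops). Starts between 0.03 and 0.09. Slides with about 2.5 N of friction.
- sanding_block_mid (a point): centre of a loose sanding block, 67 by 112 by 28 mm, lying on the bench to the left; leave alone.
- screw_jar_mid (a point): centre of a loose grey jar with a black lid, 64 mm wide, 73 mm high, standing on the bench to the left; leave alone.
- try_square_mid (a point): centre of a loose try square (wooden stock, steel blade), 166 by 107 by 16 mm, lying on the bench to the right; leave alone.
- spring_clamp_mid (a point): centre of a loose black spring clamp, 55 by 120 by 20 mm, lying on the bench to the right; leave alone.

How it is judged:
By the outcome, as a careful person would: the job done as asked, in the order asked, and still so for the second after the job is handed in, with the robot touching nothing.
It also fails if it takes over 72 s, if anything falls off the work surface, if the arm or the gripper's body presses on something with over 40 N, if the wrist force passes 120 N, or if a joint passes its speed limit or range.

ROBOT

A 6-joint arm with a two-finger parallel gripper is mounted at the origin on a cart in front of the work surface, level with it; the furniture and walls round the work are solid. World frame = base frame: x ahead of the robot, y to its left, z up, the work surface at z = 0. Lengths are in m, angles in rad, forces in N, time in s.
With the tool pointing down it reaches from about 0.375 to 0.9 m from the base axis. Payload 3.1 kg.
Tool frame: the origin (TCP) lies between the finger pads; the fingertips stand 22 mm ahead of it and the grasp point (between the pads) lies 3 mm ahead of it; z points along the fingers, y is the line along which they close (so a half turn about z gives the same grasp; the last joint's range is limited). The gripper opens to 87 mm and grips with 3 to 60 N. Pads are 19 mm wide; open, the fingers measure 117 mm over their backs; the gripper's body (75 mm by 190 mm) begins 51 mm behind the grasp point.
Start: joints at [-1.407, 0.527, 1.433, -0, 1.181, -0.178], TCP at [0.21, -0.589, 0.245] pointing down, gripper open.
Joint ranges: [-3.08, 3.08], [-0.75, 2.2], [0.22, 2.44], [-1.43, 4.57], [0, 2.65], [-2.85, 2.85]. Speed limits (rad/s): [2.79, 2.79, 3.14, 3.14, 3.14, 3.14].

INTERFACE

Orientations are given as a unit quaternion [x, y, z, w].
In Python, from rig import robot gives the robot as it stands.
- The arm moves only by the tool move_arm, never from a script. Its argument "series" is text: rows parted by semicolons, each of 6 numbers parted by spaces: the shift along the tool's x, y, z in mm, then the turn, a rotation vector about the tool's x, y, z in degrees. In form: dx dy dz ax ay az; .... A call has 1 to 8 rows; each row is the pose to reach, as a shift and turn from the pose commanded when the call began, along the tool's axes at that moment; what a row does not reach only later rows make up. A row lasts 1/12 s, in which the tool goes at most 41.7 mm and 7.16 degrees, less where a joint would pass 70% of its speed; a pose out of reach is approached as far as the arm can. A call with a gripper value outside its range is refused whole. "jaw" is the opening, from 0 (shut) to 1 (fully open), set as the call begins (left out, the last holds). The fingers move at their own pace and stop on an object; "newtons" is the grip in N (left out, the last holds). Time passes only in rows, so rows that repeat a pose let the fingers close. It gives the time, the measured TCP pose, the force, the opening and the grip force at its end, in the units of the state.
- robot.get_obs(): the state, without advancing time (a new reading comes with each control period).
- robot.camera(name): name is "side" or "top"; returns a dict with "img" (420x560x3 uint8, red, green, blue), "mtx" (3x3 intrinsics, pixels), "world_to_cam" (4x4, takes a point from world to camera coordinates). Camera axes: x right, y down, z forward; pixel columns grow to the right and rows downward; lengths in m; the calibration is good to about 2 mm. A picture is of the moment at which its call begins. There is no depth.
- robot.hand_in(): hands the job in; it is judged then, once.
Trained networks look in a picture, given as the dict that the camera call returned (one of the last four; its "shot" number tells which), for a name from the list of things; names that differ only in an ending like _2 or _b are one class to them, and where a whole thing is asked for, a point or a joint stands for the part that bears it (a point fixed in the world has none). Each returns a list of dicts, best first, with "p" (0 to 1); they miss things now and then, are a little off and sometimes report something else, mostly with a low value. They report only what shows in the picture. A call takes as long as a camera call.
- robot.search_frame(picture, thing): "xyz" ([x, y, z] in m, in world coordinates, good to about 4 mm: the middle of the surface that is visible of it).
- robot.tip_of(picture, thing): "xyz" ([x, y, z] in m, in world coordinates, good to about 4 mm: a listed point, or the origin of a listed thing).
The state is a dict: "time": time; "q": joint angles; "joint_velocities": joint speeds; "joint_torque": joint torques, N m; "position": TCP position; "tool_rot": TCP orientation; "ft_force": force on the tool from outside, world axes, zero at the start; "moment": the same for the moment, N m; "grip_width": finger opening in m; "grip_force": force on a finger pad.
Only numpy, scipy, OpenCV 4.12 (cv2) and the standard library are available. Lean on these libraries where they do the work, as an engineer would, in place of code of your own. Each camera call takes 0.05 s, during which the arm holds its last target. There are 200 camera calls.

## Working session

There is one attempt and no reset: what is moved stays moved. The work goes in short steps, Python scripts to look and compute and a tool call to move; the robot and the scene stay as the last step left them, time stands still between calls to the robot, and variables do not carry over. Pictures are saved under pics/ and viewed, at most 10 in all, crops included, and the job is handed in when it is done.

Besides the shell and the picture viewer there is one more tool, called by a JSON object that holds its "op" and its "data". move_arm: Moves the arm, as the interface text tells. Its arguments: {"type":"object","properties":{"series":{"type":"string"},"jaw":{"type":"number"},"newtons":{"type":"number"}},"required":["series"]}

```bash
mkdir -p pics; cat > h.py <<'E'
from rig import robot
import numpy as np, cv2
from scipy.spatial.transform import Rotation as R
def pix(c,p):
    p=np.asarray(p,float).reshape(-1,3);q=(c["world_to_cam"]@np.c_[p,np.ones(len(p))].T)[:3];u=c["mtx"]@q;return (u[:2]/u[2]).T
def ray(c,uv,z):
    M=c["world_to_cam"];o=-M[:3,:3].T@M[:3,3];d=M[:3,:3].T@np.linalg.inv(c["mtx"])@np.array([uv[0],uv[1],1.]);return o+d*(z-o[2])/d[2]
def save(c,n): cv2.imwrite("pics/"+n,c["img"][:,:,::-1])
E
python3 - <<'E'
from h import *
np.set_printoptions(precision=4,suppress=True)
for n in("top","side"):
    c=robot.camera(n);save(c,n+"0.png")
    for t in("slide_base","screw_grip","screw_boss","carriage_handle"):
        print(n,t,[(np.round(d["xyz"],4),round(d["p"],2)) for d in robot.tip_of(c,t)[:2]])
o=robot.get_obs();print(o["time"],o["position"],R.from_quat(o["tool_rot"]).as_matrix())
E
```

```text
top slide_base [(array([0.5638, 0.0701, 0.0044]), 0.79)]
top screw_grip [(array([0.4836, 0.0627, 0.0797]), 0.51)]
top screw_boss [(array([0.4894, 0.0676, 0.0171]), 0.78), (array([ 0.6248, -0.3813,  0.0122]), 0.62)]
top carriage_handle [(array([0.6274, 0.0595, 0.0743]), 0.64)]
side slide_base [(array([ 0.565 ,  0.0661, -0.0012]), 0.93)]
side screw_grip [(array([0.4818, 0.0675, 0.0779]), 0.5)]
side screw_boss [(array([0.4839, 0.0619, 0.021 ]), 0.72)]
side carriage_handle [(array([0.6257, 0.0611, 0.0769]), 0.67)]
0.5 [ 0.2095 -0.5888  0.2445] [[ 0.9422  0.3351 -0.    ]
 [ 0.3351 -0.9422  0.0001]
 [ 0.     -0.0001 -1.    ]]
```

View pics/top0.png

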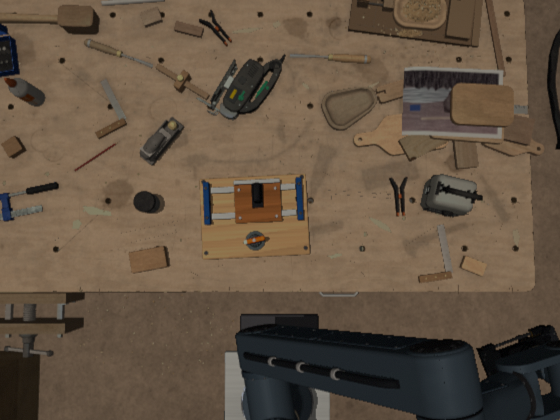

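View pics/side0.png

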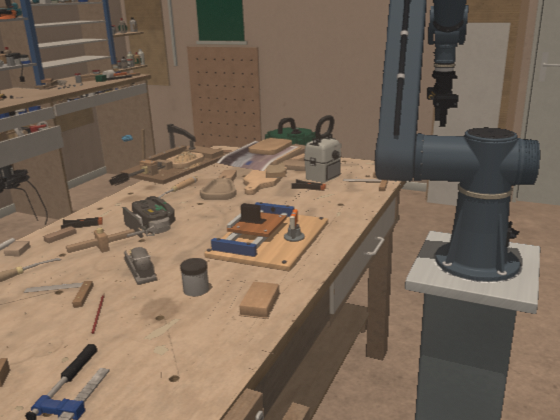

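The top view shows the base at columns 203–309, rows 176–258, the wing near (257,240) and the handle at (258,194). The robot is below, so image up is +x and image left is +y.

```bash
python3 - <<'E'
from h import *
np.set_printoptions(precision=4,suppress=True)
c=robot.camera("top");im=c["img"]
cv2.imwrite("pics/crop1.png",cv2.resize(im[170:265,195:315,::-1],None,fx=6,fy=6,interpolation=cv2.INTER_CUBIC))
hsv=cv2.cvtColor(im,cv2.COLOR_RGB2HSV)
print(c["mtx"][0,0],pix(c,[.5,.06,.09]),pix(c,[.51,.06,.09]))
# blue stops centroids
m=cv2.inRange(hsv,(100,120,40),(125,255,255));m[:, :195]=0;m[:,320:]=0;m[:170]=0;m[235:]=0
n,l,s,ce=cv2.connectedComponentsWithStats(m)
big=[i for i in range(1,n) if s[i][4]>80];P=[ray(c,ce[i],.05) for i in big];print(P)
for i in big:
    v,u=np.nonzero(l==i);X=np.array([ray(c,p,.05)[:2] for p in zip(u,v)]);w,V=np.linalg.eigh(np.cov(X.T));print("stop axis",V[:,1],np.arctan(V[1,1]/V[0,1]))
print("cols of hsv around wing");
m=cv2.inRange(hsv,(5,190,150),(14,255,255));m[:225]=0;m[255:]=0;m[:,:240]=0;m[:,275:]=0
v,u=np.nonzero(m);print(len(v));X=np.array([ray(c,p,.092)[:2] for p in zip(u,v)]);w,V=np.linalg.eigh(np.cov(X.T));print(X.mean(0),V[:,1],w)
E
```

```text
497.3003465784719 [[255.6903 234.9804]] [[255.6972 231.5567]]
[array([ 0.6125, -0.0687,  0.05  ]), array([0.5983, 0.2114, 0.05  ])]
stop axis [-0.9986 -0.0528] 0.05286565896813858
stop axis [-0.9988 -0.0492] 0.04921831137587177
cols of hsv around wing
0
  avg = a.mean(axis, **keepdims_kw)
  ret = um.true_divide(
<stdin>:15: RuntimeWarning: Degrees of freedom <= 0 for slice
  c *= np.true_divide(1, fact)
  c *= np.true_divide(1, fact)
Traceback (most recent call last):
ValueError: not enough values to unpack (expected 2, got 0)

During handling of the above exception, another exception occurred:

Traceback (most recent call last):
numpy.linalg.LinAlgError: 0-dimensional array given. Array must be at least two-dimensional
```

View pics/crop1.png

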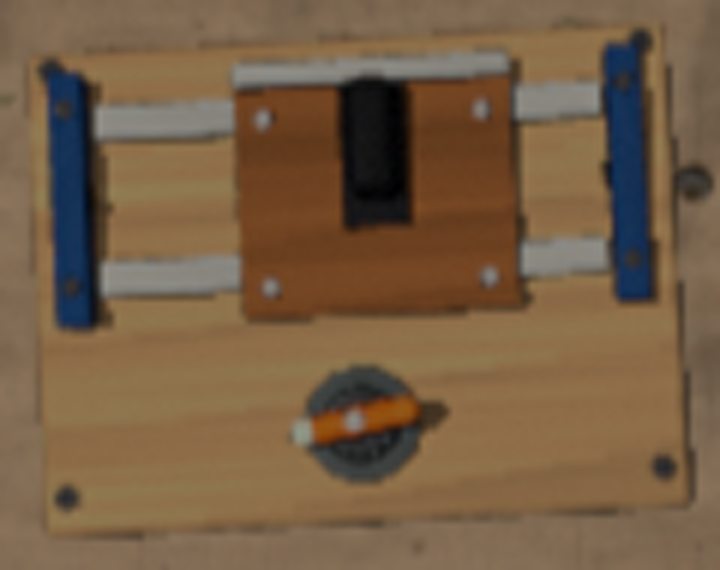

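```bash
cat >> h.py <<'E'
def go(x,y,z,yaw):
    o=robot.get_obs();p=o["position"];r=R.from_quat(o["tool_rot"])
    t=R.from_euler("z",yaw,degrees=True)*R.from_euler("x",180,degrees=True)
    print("t",o["time"],"q6",np.round(o["q"][5],3),"shift mm",np.round(r.inv().apply(np.array([x,y,z])-p)*1000,1),"turn",np.round((r.inv()*t).as_rotvec(degrees=True),2))
E
python3 -c "
from h import *
go(.486,.064,.14,101.5)"
```

```text
t 0.55 q6 -0.178 shift mm [ 479.3 -522.3  104.6] turn [ -0.    -0.   -81.92]
```

{"op": "move_arm", "data": {"series": "479 -522 104 0 0 -82;479 -522 104 0 0 -82;479 -522 104 0 0 -82;479 -522 104 0 0 -82;479 -522 104 0 0 -82;479 -522 104 0 0 -82;479 -522 104 0 0 -82;479 -522 104 0 0 -82", "jaw": 1}}

```text
time: 1.22
position: [0.3386, -0.2836, 0.1963]
tool_rot: [0.782, 0.624, 0.0, 0.001]
ft_force: [0.8, -0.1, -0.4]
grip_width: 0.0868
grip_force: 0.0
```

```bash
python3 -c "
from h import *
go(.486,.064,.14,101.5)"
```

```text
t 1.2167 q6 -0.728 shift mm [371.6  66.6  56.1] turn [  0.05   0.05 -24.31]
```

{"op": "move_arm", "data": {"series": "372 67 56 0 0 -24.3;372 67 56 0 0 -24.3;372 67 56 0 0 -24.3;372 67 56 0 0 -24.3;372 67 56 0 0 -24.3;372 67 56 0 0 -24.3;372 67 56 0 0 -24.3;372 67 56 0 0 -24.3"}}

```text
time: 1.88
position: [0.4696, 0.0196, 0.1473]
tool_rot: [0.635, 0.773, 0.0, 0.0]
ft_force: [0.7, -0.4, 0.2]
grip_width: 0.0871
grip_force: 0.0
```

```bash
python3 -c "
from h import *
go(.486,.064,.14,101.5)"
```

```text
t 1.8833 q6 -0.392 shift mm [40.3 24.7  7.3] turn [ 0.05  0.02 -0.31]
```

{"op": "move_arm", "data": {"series": "40 25 8 0 0 -0.3;40 25 8 0 0 -0.3;40 25 30 0 0 -0.3;40 25 64 0 0 -0.3;40 25 64 0 0 -0.3;40 25 64 0 0 -0.3"}}

```text
time: 2.38
position: [0.484, 0.0615, 0.0821]
tool_rot: [0.633, 0.774, -0.001, -0.002]
ft_force: [0.3, 0.3, -0.1]
grip_width: 0.0871
grip_force: 0.0
```

```bash
python3 -c "
from h import *
print(robot.get_obs()['q'])
go(.486,.064,.083,101.5)
c=robot.camera('side');p=pix(c,[.486,.064,.08])[0].astype(int);print(p)
cv2.imwrite('pics/s1.png',cv2.resize(c['img'][p[1]-60:p[1]+40,p[0]-60:p[0]+60,::-1],None,fx=5,fy=5,interpolation=cv2.INTER_CUBIC))"
```

```text
[-1.02976122e-01  6.24218786e-01  1.90209203e+00 -1.50545103e-04
  6.20365689e-01 -3.03009433e-01]
t 2.3833 q6 -0.303 shift mm [ 2.   2.4 -0.9] turn [-0.28 -0.08 -0.03]
[294 216]
```

View pics/s1.png

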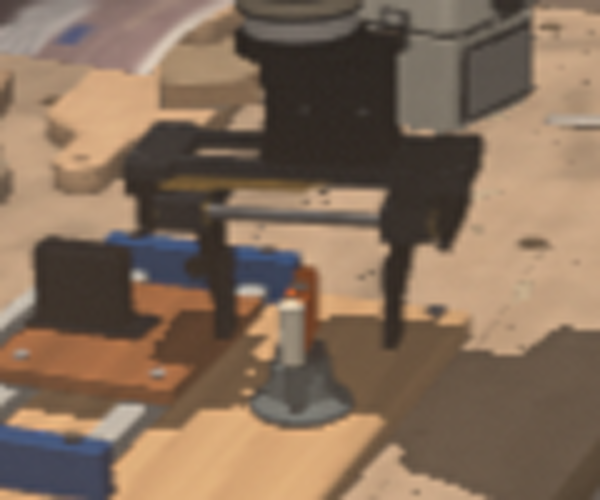

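The fingers straddle the wing: left finger at about (225,335), right at (393,345), wing at (300,320). Closing lightly.

{"op": "move_arm", "data": {"series": "2 2 -1 0 0 0;2 2 -1 0 0 0;2 2 -1 0 0 0;2 2 -1 0 0 0;2 2 -1 0 0 0;2 2 -1 0 0 0;2 2 -1 0 0 0;2 2 -1 0 0 0", "jaw": 0, "newtons": 12}}

```text
time: 3.1
position: [0.487, 0.0641, 0.0843]
tool_rot: [0.633, 0.774, 0.0, 0.0]
ft_force: [0.8, -0.3, 0.6]
grip_width: 0.042
grip_force: 0.0
```

```bash
python3 -c "
from h import *
o=robot.get_obs();print(o['position'],o['ft_force'],o['moment'],o['grip_width'],R.from_quat(o['tool_rot']).as_matrix()[:,0])"
```

```text
[0.4870298  0.06409403 0.08434536] [ 0.80902462 -0.26953072  0.64799249] [ 0.00410766 -0.09713056 -0.03495971] 0.04204820945079233 [-1.98981690e-01  9.80003207e-01  1.53147402e-05]
```

{"op": "move_arm", "data": {"series": "0 0 2 0 0 0;0 0 2 0 0 0;0 0 2 0 0 0;0 0 2 0 0 0;0 0 2 0 0 0;0 0 2 0 0 0;0 0 2 0 0 0;0 0 2 0 0 0"}}

```text
time: 3.77
position: [0.4879, 0.0642, 0.0822]
tool_rot: [0.633, 0.774, 0.001, 0.001]
ft_force: [2.6, 1.8, -4.3]
grip_width: 0.014
grip_force: 12.0
```

```bash
cat > st.py <<'E'
from h import *
np.set_printoptions(precision=4,suppress=True)
o=robot.get_obs();x=R.from_quat(o['tool_rot']).as_matrix()[:,0]
print(o['time'],o['position'],'F',o['ft_force'],'M',o['moment'],'w',o['grip_width'],'yaw',np.degrees(np.arctan2(x[1],x[0])),'q6',o['q'][5],'tau6',o['joint_torque'][5])
E
python3 st.py
```

```text
3.7667 [0.4879 0.0642 0.0822] F [ 2.6315  1.8284 -4.3061] M [ 0.241  -0.6226 -0.009 ] w 0.014014887942903854 yaw 101.46484321797952 q6 -0.2974365381021774 tau6 -0.009712413302622736
```

{"op": "move_arm", "data": {"series": "0 0 0 0 0 7;0 0 0 0 0 14;0 0 0 0 0 21;0 0 0 0 0 28;0 0 0 0 0 35;0 0 0 0 0 42;0 0 0 0 0 49;0 0 0 0 0 55"}}

```text
time: 4.43
position: [0.4864, 0.0646, 0.0822]
tool_rot: [0.92, 0.392, -0.001, -0.001]
ft_force: [1.0, 2.8, -1.2]
grip_width: 0.0139
grip_force: 12.0
```

```bash
python3 st.py
```

```text
4.4333 [0.4864 0.0646 0.0822] F [ 0.9565  2.8496 -1.2413] M [ 0.5333 -0.2283  0.0566] w 0.013857945148115218 yaw 46.151518277052816 q6 0.6679748323988144 tau6 -0.6598122417926788
```

{"op": "move_arm", "data": {"series": "0 0 0 0 0 4;0 0 0 0 0 8;0 0 0 0 0 12;0 0 0 0 0 16;0 0 0 0 0 16"}}

```text
time: 4.85
position: [0.4861, 0.0649, 0.0822]
tool_rot: [0.965, 0.262, -0.001, -0.001]
ft_force: [0.9, 5.1, -0.8]
grip_width: 0.0139
grip_force: 12.0
```

```bash
python3 st.py
```

```text
4.85 [0.4861 0.0649 0.0822] F [ 0.8547  5.1392 -0.8176] M [ 0.8302 -0.1497 -0.0753] w 0.013858710815510792 yaw 30.37728237010739 q6 0.942933857466111 tau6 0.3453165292739868
```

{"op": "move_arm", "data": {"series": "0 0 0 0 0 4;0 0 0 0 0 8;0 0 0 0 0 12;0 0 0 0 0 12"}}

```text
time: 5.18
position: [0.4853, 0.0646, 0.0822]
tool_rot: [0.987, 0.162, -0.002, -0.0]
ft_force: [-1.2, 3.5, 1.0]
grip_width: 0.0162
grip_force: 12.8
```

```bash
python3 st.py
```

```text
5.1833 [0.4853 0.0646 0.0822] F [-1.2315  3.4596  1.0204] M [0.6802 0.1974 0.3159] w 0.01617036854103501 yaw 18.60477413147406 q6 1.1496923073605898 tau6 0.7206040062010288
```

{"op": "move_arm", "data": {"series": "0 0 0 0 0 -2;0 0 0 0 0 -4;0 0 0 0 0 -4;0 0 0 0 0 -4"}}

```text
time: 5.52
position: [0.4856, 0.0647, 0.0822]
tool_rot: [0.981, 0.196, -0.001, -0.001]
ft_force: [-0.6, 5.6, 0.6]
grip_width: 0.015
grip_force: 11.6
```

```bash
python3 st.py
```

```text
5.5167 [0.4856 0.0647 0.0822] F [-0.5619  5.6199  0.6385] M [0.8667 0.1671 0.1414] w 0.015017177441573465 yaw 22.66291411880464 q6 1.0778109152456723 tau6 0.11767303571105003
```

{"op": "move_arm", "data": {"series": "0 0 0 0 0 -1;0 0 0 0 0 -2;0 0 0 0 0 -2;0 0 0 0 0 -2"}}

```text
time: 5.85
position: [0.4858, 0.0648, 0.0822]
tool_rot: [0.977, 0.213, -0.001, -0.001]
ft_force: [-1.1, 4.7, -0.2]
grip_width: 0.0141
grip_force: 11.7
```

```bash
python3 st.py
```

```text
5.85 [0.4858 0.0648 0.0822] F [-1.0887  4.701  -0.1682] M [0.988  0.0979 0.1208] w 0.014062622869667175 yaw 24.645110836904408 q6 1.042982338598076 tau6 0.09912298992276192
```

{"op": "move_arm", "data": {"series": "0 0 0 0 0 -1;0 0 0 0 0 -1;0 0 0 0 0 -1"}}

```text
time: 6.1
position: [0.4859, 0.0649, 0.0822]
tool_rot: [0.975, 0.222, -0.001, -0.001]
ft_force: [-0.3, 5.6, -0.3]
grip_width: 0.0139
grip_force: 12.0
```

```bash
python3 st.py
```

```text
6.1 [0.4859 0.0649 0.0822] F [-0.308   5.6446 -0.2938] M [0.9977 0.0167 0.1108] w 0.013890327031039233 yaw 25.63401982798391 q6 1.0255905129711183 tau6 0.08715466596186161
```

{"op": "move_arm", "data": {"series": "0 0 0 0 0 -3;0 0 0 0 0 -3;0 0 0 0 0 -3;0 0 0 0 0 -3", "newtons": 45}}

```text
time: 6.43
position: [0.486, 0.0648, 0.0822]
tool_rot: [0.969, 0.247, -0.001, -0.001]
ft_force: [-0.1, 5.7, -0.2]
grip_width: 0.0137
grip_force: 45.0
```

```bash
python3 st.py
```

```text
6.4333 [0.486  0.0648 0.0822] F [-0.1079  5.7295 -0.2255] M [0.9819 0.0434 0.0933] w 0.01367269622510252 yaw 28.623855561398585 q6 0.9734019797015606 tau6 0.056417539017274976
```

{"op": "move_arm", "data": {"series": "0 0 0 0 0 1;0 0 0 0 0 2;0 0 0 0 0 2"}}

```text
time: 6.68
position: [0.4859, 0.0649, 0.0822]
tool_rot: [0.973, 0.23, -0.001, -0.001]
ft_force: [0.1, 6.1, 0.3]
grip_width: 0.0138
grip_force: 45.0
```

```bash
python3 st.py
```

```text
6.6833 [0.4859 0.0649 0.0822] F [0.1363 6.1307 0.2686] M [0.9621 0.0404 0.0214] w 0.013754025915650057 yaw 26.57963455445811 q6 1.0089814642613293 tau6 0.08804827462881804
```

{"op": "move_arm", "data": {"series": "0 0 0 0 0 1;0 0 0 0 0 1;0 0 0 0 0 1"}}

```text
time: 6.93
position: [0.4859, 0.0649, 0.0822]
tool_rot: [0.975, 0.223, -0.001, -0.001]
ft_force: [0.0, 5.8, -0.7]
grip_width: 0.0136
grip_force: 45.0
```

```bash
python3 st.py
```

```text
6.9333 [0.4859 0.0649 0.0822] F [ 0.0331  5.8165 -0.6756] M [1.0484 0.0475 0.3326] w 0.013583122949185861 yaw 25.716667036224937 q6 1.0247725724326546 tau6 0.3609150554984808
```

{"op": "move_arm", "data": {"series": "0 0 0 0 0 1;0 0 0 0 0 1;0 0 0 0 0 1"}}

```text
time: 7.18
position: [0.4859, 0.0649, 0.0822]
tool_rot: [0.977, 0.215, -0.001, -0.001]
ft_force: [-0.8, 7.5, 0.2]
grip_width: 0.0137
grip_force: 45.0
```

```bash
python3 st.py
```

```text
7.1833 [0.4859 0.0649 0.0822] F [-0.7923  7.5371  0.2288] M [1.0916 0.0348 0.5515] w 0.013683041810779195 yaw 24.793702387540137 q6 1.0414812480666227 tau6 0.6020082347095013
```

{"op": "move_arm", "data": {"series": "0 0 0 0 0 1;0 0 0 0 0 1;0 0 0 0 0 1"}}

```text
time: 7.43
position: [0.486, 0.0649, 0.0822]
tool_rot: [0.978, 0.207, -0.001, -0.0]
ft_force: [-1.0, 6.6, -1.5]
grip_width: 0.014
grip_force: 45.0
```

```bash
python3 st.py
```

```text
7.4333 [0.486  0.0649 0.0822] F [-1.0468  6.5831 -1.5397] M [1.0956 0.0279 0.7882] w 0.01399476011697922 yaw 23.861495113718846 q6 1.0582708286721836 tau6 0.7901111617684364
```

{"op": "move_arm", "data": {"series": "0 0 0 0 0 -7;0 0 0 0 0 -14;0 0 0 0 0 -21;0 0 0 0 0 -28;0 0 0 0 0 -35;0 0 0 0 0 -42;0 0 0 0 0 -49;0 0 0 0 0 -55"}}

```text
time: 8.1
position: [0.4872, 0.064, 0.0822]
tool_rot: [0.772, 0.636, 0.0, 0.0]
ft_force: [1.1, 1.8, -2.6]
grip_width: 0.0137
grip_force: 45.0
```

{"op": "move_arm", "data": {"series": "0 0 0 0 0 -7;0 0 0 0 0 -14;0 0 0 0 0 -21;0 0 0 0 0 -28;0 0 0 0 0 -34;0 0 0 0 0 -36;0 0 0 0 0 -36;0 0 0 0 0 -36"}}

```text
time: 8.77
position: [0.4884, 0.0641, 0.0822]
tool_rot: [0.541, 0.841, 0.001, 0.001]
ft_force: [3.2, 3.7, -5.1]
grip_width: 0.0137
grip_force: 45.0
```

```bash
python3 st.py
```

```text
8.7667 [0.4884 0.0641 0.0822] F [ 3.1749  3.7052 -5.0633] M [ 0.6054 -0.6932  0.0564] w 0.013702003004926498 yaw 114.52524527161145 q6 -0.5255558522828194 tau6 0.010245855082757771
```

{"op": "move_arm", "data": {"series": "0 0 0 0 0 -2;0 0 0 0 0 -2;0 0 0 0 0 -2"}}

```text
time: 9.02
position: [0.4884, 0.0642, 0.0822]
tool_rot: [0.526, 0.85, 0.001, 0.001]
ft_force: [3.4, 3.9, -4.4]
grip_width: 0.0136
grip_force: 45.0
```

```bash
python3 st.py
```

```text
9.0167 [0.4884 0.0642 0.0822] F [ 3.3812  3.8601 -4.4367] M [ 0.6596 -0.702   0.0354] w 0.013610056911162426 yaw 116.51943803881503 q6 -0.560371764747652 tau6 0.025618780637159944
```

{"op": "move_arm", "data": {"series": "0 0 0 0 0 0;0 0 0 0 0 0;0 0 0 0 0 0;0 0 0 0 0 0;0 0 0 0 0 0;0 0 0 0 0 0;0 0 -35 0 0 0;0 0 -70 0 0 0", "jaw": 1}}

```text
time: 9.68
position: [0.485, 0.0641, 0.1508]
tool_rot: [0.526, 0.85, -0.002, -0.003]
ft_force: [1.0, 0.4, -0.2]
grip_width: 0.0591
grip_force: 0.0
```

```bash
python3 - <<'E'
from h import *
import st
c=robot.camera("side");p=pix(c,[.486,.064,.07])[0].astype(int)
cv2.imwrite('pics/s2.png',cv2.resize(c['img'][p[1]-60:p[1]+40,p[0]-60:p[0]+60,::-1],None,fx=5,fy=5,interpolation=cv2.INTER_CUBIC))
for n in("side","top"):
    c=robot.camera(n)
    for t in("carriage_handle",): print(n,[(np.round(d["xyz"],4),round(d["p"],2)) for d in robot.tip_of(c,t)[:2]])
go(.627,.0605,.15,93)
E
```

```text
9.6833 [0.485  0.0641 0.1508] F [ 1.0404  0.387  -0.2485] M [-0.0015 -0.1704 -0.015 ] w 0.05911763142074343 yaw 116.47143553785544 q6 -0.5593324435416818 tau6 -0.003862062731059268
side [(array([0.6261, 0.0572, 0.0742]), 0.63)]
top [(array([0.6253, 0.0601, 0.0781]), 0.87)]
t 9.9333 q6 -0.559 shift mm [-65.8 124.    2.3] turn [-0.01  0.   23.48]
```

View pics/s2.png

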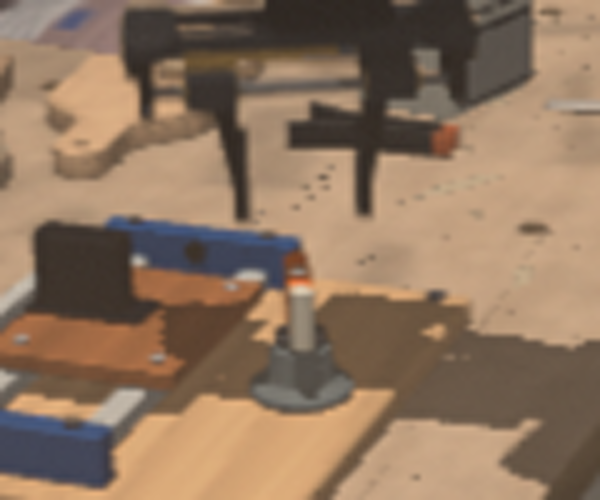

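The wing stands free near (300,290), its white end toward the camera. Moving to the handle.

{"op": "move_arm", "data": {"series": "-67 123 5 0 0 -66.4;-67 123 5 0 0 -66.4;-67 123 5 0 0 -66.4;-67 123 5 0 0 -66.4;-67 123 5 0 0 -66.4;-67 123 5 0 0 -66.4;-67 123 5 0 0 -66.4;-67 123 5 0 0 -66.4"}}

```text
time: 10.6
position: [0.6257, 0.059, 0.1449]
tool_rot: [0.051, 0.999, 0.0, -0.002]
ft_force: [0.5, 0.6, -0.5]
grip_width: 0.0872
grip_force: 0.0
```

```bash
python3 -c "
from h import *
go(.625,.059,.08,182.9)"
```

```text
t 10.6 q6 -1.552 shift mm [ 0.4 -0.  64.9] turn [ 0.01 -0.26 -8.77]
```

{"op": "move_arm", "data": {"series": "0 0 0 0 0 -7;0 0 0 0 0 -8.8;0 0 30 0 0 -8.8;0 0 60 0 0 -8.8;0 0 65 0 0 -8.8;0 0 65 0 0 -8.8"}}

```text
time: 11.1
position: [0.6239, 0.0591, 0.0786]
tool_rot: [-0.022, 1.0, 0.0, -0.004]
ft_force: [-0.1, -0.7, 0.4]
grip_width: 0.0867
grip_force: 0.0
```

{"op": "move_arm", "data": {"series": "0 0 0 0 0 0;0 0 0 0 0 0;0 0 0 0 0 0;0 0 0 0 0 0;0 0 0 0 0 0;0 0 0 0 0 0;0 0 0 0 0 0;0 0 0 0 0 0", "jaw": 0, "newtons": 20}}

```text
time: 11.77
position: [0.6271, 0.059, 0.0825]
tool_rot: [-0.022, 1.0, -0.0, 0.0]
ft_force: [0.0, 0.2, -0.2]
grip_width: 0.0415
grip_force: 0.0
```

{"op": "move_arm", "data": {"series": "0 0 0 0 0 0;0 0 0 0 0 0;0 0 0 0 0 0;0 0 0 0 0 0;0 0 0 0 0 0;0 0 0 0 0 0"}}

```text
time: 12.27
position: [0.627, 0.059, 0.0823]
tool_rot: [-0.023, 1.0, -0.0, -0.0]
ft_force: [0.2, -0.0, -0.3]
grip_width: 0.0238
grip_force: 20.0
```

```bash
python3 - <<'E'
import st
from h import *
c=robot.camera("top");im=c["img"]
cv2.imwrite("pics/crop2.png",cv2.resize(im[170:265,195:315,::-1],None,fx=6,fy=6,interpolation=cv2.INTER_CUBIC))
E
```

```text
12.2667 [0.627  0.059  0.0823] F [ 0.2102 -0.0039 -0.254 ] M [ 0.1331 -0.14    0.1269] w 0.023844790683140427 yaw -177.41221021378288 q6 -1.699315114621899 tau6 0.10853997431695461
```

View pics/crop2.png

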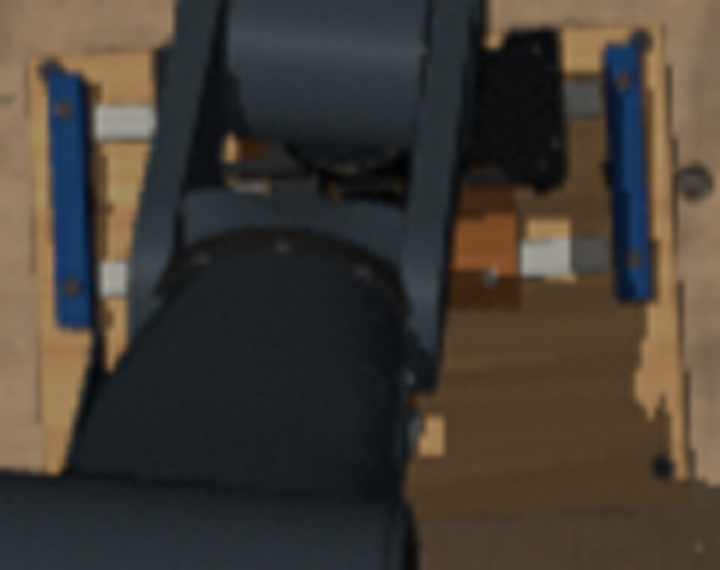

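The arm hides the wing in this view, so I'll check it later. The handle is gripped at 24 mm width; sliding left.

{"op": "move_arm", "data": {"series": "0 8 0 0 0 0;0 17 0 0 0 0;0 26 0 0 0 0;0 35 0 0 0 0;0 44 0 0 0 0;0 53 0 0 0 0;0 60 0 0 0 0;0 64 0 0 0 0", "newtons": 25}}

```text
time: 12.98
position: [0.6237, 0.1245, 0.0823]
tool_rot: [-0.023, 1.0, 0.0, -0.0]
ft_force: [-0.8, -3.5, 0.4]
grip_width: 0.024
grip_force: 25.0
```

{"op": "move_arm", "data": {"series": "0 2 0 0 0 0;0 4 0 0 0 0;0 4 0 0 0 0"}}

```text
time: 13.23
position: [0.6236, 0.1276, 0.0823]
tool_rot: [-0.022, 1.0, 0.0, -0.0]
ft_force: [-1.8, 0.7, 0.5]
grip_width: 0.0235
grip_force: 25.0
```

{"op": "move_arm", "data": {"series": "0 2 0 0 0 0;0 4 0 0 0 0;0 4 0 0 0 0"}}

```text
time: 13.48
position: [0.6234, 0.131, 0.0822]
tool_rot: [-0.022, 1.0, 0.0, -0.0]
ft_force: [-1.6, -2.7, 0.6]
grip_width: 0.0239
grip_force: 25.0
```

{"op": "move_arm", "data": {"series": "0 1 0 0 0 0;0 2 0 0 0 0;0 3 0 0 0 0;0 3 0 0 0 0"}}

```text
time: 13.82
position: [0.6234, 0.1329, 0.0822]
tool_rot: [-0.023, 1.0, -0.001, -0.001]
ft_force: [-2.9, -6.5, 1.6]
grip_width: 0.0238
grip_force: 25.0
```

{"op": "move_arm", "data": {"series": "0 1 0 0 0 0;0 2 0 0 0 0;0 2 0 0 0 0"}}

```text
time: 14.07
position: [0.6234, 0.133, 0.0822]
tool_rot: [-0.023, 1.0, -0.002, -0.001]
ft_force: [-3.3, -10.2, 1.0]
grip_width: 0.0238
grip_force: 25.0
```

{"op": "move_arm", "data": {"series": "0 1 0 0 0 0;0 2 0 0 0 0;0 2 0 0 0 0"}}

```text
time: 14.32
position: [0.6234, 0.133, 0.0822]
tool_rot: [-0.023, 1.0, -0.004, -0.001]
ft_force: [-2.9, -17.7, 2.2]
grip_width: 0.0239
grip_force: 25.1
```

The carriage is at the left stop: it holds at y = 0.133 as the force rises to 18 N. Returning right.

{"op": "move_arm", "data": {"series": "0 -8 0 0 0 0;0 -20 0 0 0 0;0 -35 0 0 0 0;0 -50 0 0 0 0;0 -65 0 0 0 0;0 -80 0 0 0 0;0 -95 0 0 0 0;0 -105 0 0 0 0"}}

```text
time: 14.98
position: [0.6284, 0.0307, 0.0822]
tool_rot: [-0.022, 1.0, -0.0, 0.0]
ft_force: [-1.4, 4.0, -1.1]
grip_width: 0.0236
grip_force: 25.0
```

{"op": "move_arm", "data": {"series": "0 -4 0 0 0 0;0 -8 0 0 0 0;0 -12 0 0 0 0;0 -14 0 0 0 0;0 -14 0 0 0 0"}}

```text
time: 15.4
position: [0.629, 0.0184, 0.0822]
tool_rot: [-0.023, 1.0, -0.0, 0.0]
ft_force: [-0.5, -0.8, -1.6]
grip_width: 0.024
grip_force: 25.0
```

{"op": "move_arm", "data": {"series": "0 -2 0 0 0 0;0 -4 0 0 0 0;0 -4 0 0 0 0"}}

```text
time: 15.65
position: [0.6292, 0.015, 0.0822]
tool_rot: [-0.023, 1.0, -0.0, 0.0]
ft_force: [0.1, 1.6, -1.9]
grip_width: 0.0236
grip_force: 25.0
```

{"op": "move_arm", "data": {"series": "0 -1 0 0 0 0;0 -2 0 0 0 0;0 -3 0 0 0 0;0 -3 0 0 0 0"}}

```text
time: 15.98
position: [0.6293, 0.0129, 0.0822]
tool_rot: [-0.022, 1.0, 0.001, 0.0]
ft_force: [0.7, 5.2, -3.2]
grip_width: 0.0243
grip_force: 25.0
```

{"op": "move_arm", "data": {"series": "0 -1 0 0 0 0;0 -2 0 0 0 0;0 -2 0 0 0 0"}}

```text
time: 16.23
position: [0.6292, 0.0128, 0.0822]
tool_rot: [-0.022, 1.0, 0.002, 0.0]
ft_force: [2.2, 11.1, -2.4]
grip_width: 0.0233
grip_force: 25.1
```

{"op": "move_arm", "data": {"series": "0 -1 0 0 0 0;0 -2 0 0 0 0;0 -2 0 0 0 0"}}

```text
time: 16.48
position: [0.6292, 0.0127, 0.0821]
tool_rot: [-0.022, 1.0, 0.004, 0.0]
ft_force: [1.0, 16.1, -2.2]
grip_width: 0.0238
grip_force: 25.1
```

The carriage is at the right stop after 120 mm of travel. Releasing and rising.

{"op": "move_arm", "data": {"series": "0 0 0 0 0 0;0 0 0 0 0 0;0 0 0 0 0 0;0 0 0 0 0 0;0 0 0 0 0 0;0 0 0 0 0 0;0 0 -20 0 0 0;0 0 -60 0 0 0", "jaw": 1}}

```text
time: 17.15
position: [0.6257, 0.0078, 0.1382]
tool_rot: [-0.022, 1.0, 0.001, -0.006]
ft_force: [-0.1, -0.3, 0.1]
grip_width: 0.0694
grip_force: 0.0
```

{"op": "move_arm", "data": {"series": "0 0 -40 0 0 0;0 0 -80 0 0 0;0 -40 -100 0 0 0;0 -80 -100 0 0 0;0 -120 -100 0 0 0;0 -160 -100 0 0 0;0 -200 -100 0 0 0;0 -240 -100 0 0 0"}}

```text
time: 17.82
position: [0.6397, -0.2342, 0.2427]
tool_rot: [-0.022, 1.0, -0.0, 0.0]
ft_force: [1.0, 0.4, -0.1]
grip_width: 0.087
grip_force: 0.0
```

{"op": "move_arm", "data": {"series": "0 -40 0 0 0 0;0 -80 0 0 0 0;0 -120 0 0 0 0;0 -160 0 0 0 0;0 -160 0 0 0 0"}}

```text
time: 18.23
position: [0.6458, -0.4016, 0.2419]
tool_rot: [-0.019, 1.0, -0.003, 0.001]
ft_force: [0.1, 0.0, 0.6]
grip_width: 0.0872
grip_force: 0.0
```

```bash
python3 - <<'E'
import st
from h import *
c=robot.camera("top");im=c["img"]
cv2.imwrite("pics/crop3.png",cv2.resize(im[170:265,195:315,::-1],None,fx=6,fy=6,interpolation=cv2.INTER_CUBIC))
E
```

```text
18.2333 [ 0.6458 -0.4016  0.2419] F [0.0581 0.0337 0.5608] M [ 0.046 -0.146  0.008] w 0.08717332312955331 yaw -177.873375671521 q6 -2.3082983151441017 tau6 -0.2183917025104165
```

View pics/crop3.png

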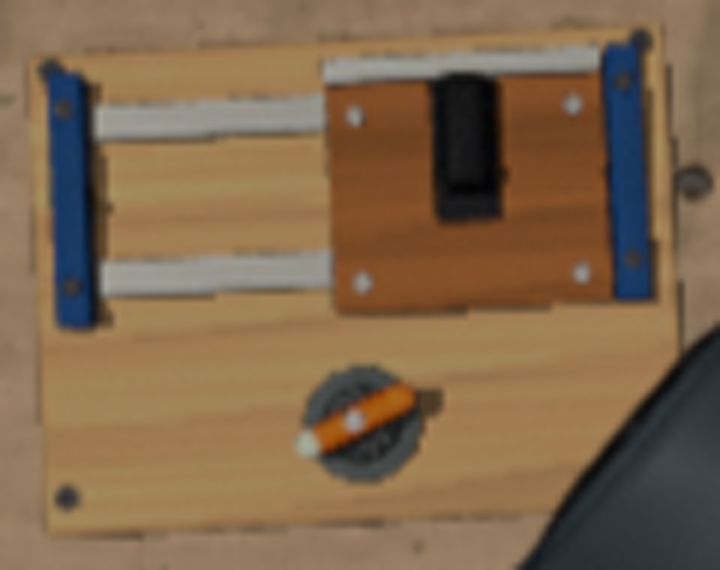

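The carriage sits against the right stop at (610,180). The wing runs from its white end at (306,444) to (408,393), which is about 116.5° and matches a quarter turn out.

```bash
python3 -c "
from rig import robot
print(robot.hand_in())"
```

```text
the job is handed in; nothing more can be done
None
```

The job is handed in: I bottomed the screw and backed it off a quarter turn (about 90°), ran the carriage to the left stop and back to the right stop, and released it; I touched nothing else on the bench, at about 18 s on the robot's clock.

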